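Shim the rocking block heater

TASK

The white block heater on the bench rocks because one of its feet is short. With the fingertips, push the wooden wedge along the bench, thin end first, in under the short foot until the heater no longer rocks, without picking the wedge up, shifting or jacking up the heater, or disturbing the other things. Test it by pressing firmly down on top of the heater above that foot, and finish while still holding that press, with the heater standing level and steady on the wedge.

Things in the scene. Friction and masses are not known exactly. Their poses are not given: they have to be found in the camera images.
- heater: White dry-block heater, a loose box of about 3 kg: 180 (its x) by 220 (its y) mm, flat top 100 mm and underside 18 mm above the bench; an aluminium block 22 mm high sits on the top away from the short-footed corner. Origin: middle of the box at bench level, z up. Rests level on three 18 mm long round rubber feet at (-70,-90), (-70,90), (70,90) mm. Shoved with 10 N or more it may slide.
- short_foot (a point): Bench-level point below the centre of the short foot (heater frame 70, -90, 0 mm). The foot, diameter 18 mm, hangs 6 to 10 mm above the bench, differing each time. It lies 20 mm in from the heater's -y and +x sides: the wedge can go in from the -y side, thin end first, along the heater's +y, and meets the foot with its thin end 4 to 30 mm past this point.
- corner (a point): The place to press: flat top of the heater, 100 mm up, straight above the short foot; axes as the heater's. Unshimmed, a press of 2 to 8 N here (more as the finger drags on the top) rocks the heater 3 to 5 degrees down to the bench, and it falls back when let go.
- wedge: Plain wooden wedge, loose on the bench, about 60 g (slides with under 1 N): 50 mm wide (its x), 100 mm long (its y), thin end towards its +y. Flat underside; height grows evenly from 4 mm at the thin end to 20 mm at the thick end. Origin at the middle of the underside, z up.
- wedge_nose (a point): Middle of the wedge's thin end, at bench level (wedge frame 0, 50, 0 mm).
- wedge_back (a point): Middle of the wedge's thick end, at bench level (wedge frame 0, -50, 0 mm); the end face here is upright, 50 wide and 20 mm high.
- microplate: Bystander: white well plate 85 x 127 x 14 mm; origin at the centre of its underside.
- tipbox: Bystander: grey and blue pipette-tip box 90 x 120 x 70 mm; origin at the centre of its underside.
- jar: Bystander: glass jar, diameter 60, 90 tall mm; origin at the centre of its underside.
- tuberack: Bystander: white tube rack 140 x 60, about 97 tall with its tubes, mm; origin at the centre of its underside.
- beaker: Bystander: glass beaker, diameter 70, 90 tall mm; origin at the centre of its underside.
- reagent: Bystander: amber bottle, diameter 50, 110 tall mm; origin at the centre of its underside.
- notebook: Bystander: grey note pad 100 x 140 x 12 mm; origin at the centre of its underside.
Mind the look-alikes: they are no part of the job. Several things look just like the wedge: the one meant starts nearest to the robot's base.

How it is judged:
At the end, for the whole second after the job is handed in: Fingers press the heater with over 5 N within 35 mm of the point above the short foot; it leans under 0.016 rad; the flat-lying wedge carries over 1.5 N, its nose within 48 mm of the short foot in plan; heater within 30 mm of its start; both at rest (horizontal distance between wedge_nose and short_foot below 0.048 m and contact force between the fingers and heater above 5 N and horizontal distance between the grasp point and corner below 0.035 m and contact force between wedge and heater above 1.5 N and angle between heater's own z axis and vertical below 0.016 rad and height (world z) of wedge below 0.008 m and angle between wedge's own z axis and vertical below 0.08 rad and distance of heater from where it was at the start of the episode below 0.03 m and linear speed of each of heater, wedge below 0.01 m/s); the arm keeps its last pose, push and grip.
It fails at once if the wedge is lifted off the bench or tipped over (height (world z) of wedge above 0.012 m or angle between wedge's own z axis and vertical above 0.5 rad).
It fails at once if the heater is lifted (height (world z) of heater above 0.01 m).
It fails at once if the heater is shifted more than 30 mm (distance of heater from where it was at the start of the episode above 0.03 m).
It fails at once if a bystander is moved more than 20 mm (distance of any of microplate, tipbox, jar, tuberack, beaker, reagent, notebook from where it was at the start of the episode above 0.02 m).
It also fails if it takes over 64 s, if anything falls off the work surface, if the arm or the gripper's body presses on something with over 40 N, if the wrist force passes 120 N, or if a joint passes its speed limit or range.

ROBOT

A 6-joint arm with a two-finger parallel gripper is mounted at the origin on the work surface. World frame = base frame: x ahead of the robot, y to its left, z up, the work surface at z = 0. Lengths are in m, angles in rad, forces in N, time in s.
With the tool pointing down it reaches from about 0.375 to 0.9 m from the base axis. Payload 3.1 kg.
Tool frame: the origin (TCP) lies midway between the tips of the shut fingers; the grasp point (between the pads) lies 19 mm behind it; z points along the fingers, y is the line along which they close (so a half turn about z gives the same grasp; the last joint's range is limited). The gripper opens to 85 mm and grips with 20 to 120 N. Pads are 22 mm wide; open, the fingers measure 114 mm over their backs; the gripper's body (76 mm by 85 mm) begins 54 mm behind the grasp point. The pads swing forward as they close: fully open they stand 13 mm farther back than shut.
Start: joints at [1.04, 0.527, 1.433, -0, 1.181, -0.178], TCP at [0.215, 0.587, 0.231] pointing down, gripper open.
Joint ranges: [-3.08, 3.08], [-0.75, 2.2], [0.22, 2.44], [-1.43, 4.57], [0, 2.65], [-2.85, 2.85]. Speed limits (rad/s): [2.79, 2.79, 3.14, 3.14, 3.14, 3.14].

INTERFACE

Orientations are given as a unit quaternion [x, y, z, w].
In Python, from station import manip gives the robot as it stands.
- The arm moves only by the tool step_arm, never from a script. Its argument "targets" is text: rows parted by semicolons, each of 4 numbers parted by spaces: the shift along the tool's x, y, z in mm, then the turn about the tool's z in degrees. A call has 1 to 12 rows; each row is the pose to reach, as a shift and turn from the pose commanded when the call began, along the tool's axes at that moment; what a row does not reach only later rows make up. A row lasts 1/10 s, in which the tool goes at most 50 mm and 8.59 degrees, less where a joint would pass 70% of its speed; a pose out of reach is approached as far as the arm can. A call with a gripper value outside its range is refused whole. "gripper" is the closure, from 0 (fully open) to 1 (shut), set as the call begins (left out, the last holds). The fingers move at their own pace and stop on an object; "squeeze" is the grip in N (left out, the last holds). Time passes only in rows, so rows that repeat a pose let the fingers close. It gives the time, the measured TCP pose, the force, the opening and the grip force at its end, in the units of the state.
- manip.sense(): the state, without advancing time (a new reading comes with each control period).
- manip.snapshot(name): name is "scene" or "top"; returns the picture (384x512x3 uint8, red, green, blue); there is no depth.
- manip.get_calibration(name): a dict with "fov_y" (degrees; the focal length in pixels is half the picture's height over the tangent of half this angle, whatever the lens; pixels are square), "cx", "cy" (the principal point, pixels), "extrinsics" (4x4, takes a point from camera to world coordinates). Camera axes: x right, y down, z forward; pixel columns grow to the right and rows downward; lengths in m; the calibration is good to about 2 mm. A picture is of the moment at which its call begins. get_calibration takes no time and is no camera call.
- manip.sign_off(): hands the job in; it is judged then, once.
Trained networks look in the newest picture that a camera, given by its name, has taken for a name from the list of things; names that differ only in an ending like _2 or _b are one class to them, and where a whole thing is asked for, a point or a joint stands for the part that bears it (a point fixed in the world has none). Each returns a list of dicts, best first, with "p" (0 to 1); they miss things now and then, are a little off and sometimes report something else, mostly with a low value. They report only what shows in the picture. A call takes as long as a camera call. They do not tell look-alikes from the thing itself.
- manip.recognise(camera, query): "position" ([column, row] in pixels, amid what is visible of it).
- manip.masks_of(camera, query): "pixels" (384x512 bool, what is visible of it) and "position" ([column, row] in pixels, amid what is visible of it).
- manip.mark_of(camera, query): "position" ([column, row] in pixels: a listed point, or the origin of a listed thing).
The state is a dict: "t": time; "q": joint angles; "qd": joint speeds; "tau": joint torques, N m; "tcp_pos": TCP position; "tool_rot": TCP orientation; "force": force on the tool from outside, world axes, zero at the start; "ft_torque": the same for the moment, N m; "finger_gap": opening from 0.0 (shut) to 1.0 (fully open); "gripper_force": force on a finger pad.
Only numpy, scipy, OpenCV 4.12 (cv2) and the standard library are available. Lean on these libraries where they do the work, as an engineer would, in place of code of your own. Each camera call takes 0.05 s, during which the arm holds its last target. There are 200 camera calls.

## Working session

There is one attempt and no reset: what is moved stays moved. The work goes in short steps, Python scripts to look and compute and a tool call to move; the robot and the scene stay as the last step left them, time stands still between calls to the robot, and variables do not carry over. Pictures are saved under pics/ and viewed, at most 10 in all, crops included, and the job is handed in when it is done.

Besides the shell and the picture viewer there is one more tool, called after "Emit:" in YAML: its name, and indented under it one key for each argument. step_arm: Moves the arm, as the interface text tells. Its arguments: {"type":"object","properties":{"targets":{"type":"string"},"gripper":{"type":"number"},"squeeze":{"type":"number"}},"required":["targets"]}

```bash
mkdir -p pics; cat > h.py <<'E'
import numpy as np, cv2
from station import manip
def ray(cam,px,z):
    c=manip.get_calibration(cam);f=192/np.tan(np.radians(c["fov_y"])/2)
    E=np.array(c["extrinsics"]);d=E[:3,:3]@np.array([(px[0]-c["cx"])/f,(px[1]-c["cy"])/f,1]);o=E[:3,3]
    return o+d*(z-o[2])/d[2]
def save(cam,n):
    im=manip.snapshot(cam);cv2.imwrite("pics/"+n,im[:,:,::-1]);return im
E
python3 - <<'E'
from h import *
np.set_printoptions(precision=3,suppress=True)
a=save("top","t0.png");b=save("scene","s0.png")
cv2.imwrite("pics/both.png",cv2.resize(np.vstack([a,b])[:,:,::-1],None,fx=.78,fy=.78))
for c in("top","scene"):
    k=manip.get_calibration(c);print(c,np.array(k["extrinsics"]),k["fov_y"])
    for q,z in(("heater",0),("short_foot",0),("corner",.1),("wedge",0),("wedge_nose",0),("wedge_back",0)):
        for r in manip.mark_of(c,q)[:5]: print(c,q,round(r["p"],2),np.round(r["position"]),ray(c,r["position"],z)[:2])
print(manip.sense())
E
```

```text
top [[ 0.024 -0.979  0.201  0.381]
 [-1.    -0.024  0.004  0.001]
 [ 0.001 -0.201 -0.98   1.146]
 [ 0.     0.     0.     1.   ]] 53.07237421906592
top heater 0.91 [191. 216.] [0.548 0.185]
top heater 0.18 [118. 201.] [0.588 0.41 ]
top short_foot 0.75 [227. 199.] [0.604 0.078]
top corner 0.83 [226. 191.] [0.605 0.077]
top wedge 0.88 [301. 128.] [ 0.837 -0.145]
top wedge 0.87 [309. 242.] [ 0.479 -0.17 ]
top wedge 0.66 [314. 170.] [ 0.7   -0.185]
top wedge_nose 0.89 [294. 238.] [ 0.489 -0.125]
top wedge_nose 0.79 [318. 179.] [ 0.672 -0.198]
top wedge_nose 0.74 [298. 112.] [ 0.891 -0.136]
top wedge_back 0.96 [326. 239.] [ 0.489 -0.22 ]
top wedge_back 0.78 [304. 145.] [ 0.78  -0.155]
top wedge_back 0.6 [308. 157.] [ 0.742 -0.167]
scene [[-0.879  0.399 -0.26   0.982]
 [ 0.476  0.737 -0.479  0.664]
 [ 0.    -0.545 -0.838  1.242]
 [ 0.     0.     0.     1.   ]] 51.01939689692659
scene heater 0.84 [306. 238.] [0.534 0.192]
scene short_foot 0.83 [276. 223.] [0.596 0.095]
scene short_foot 0.72 [238. 253.] [0.766 0.134]
scene corner 0.77 [274. 207.] [0.603 0.085]
scene corner 0.64 [221. 229.] [0
[... 229 characters left out ...]
9  -0.119]
scene wedge_nose 0.64 [173. 205.] [ 0.888 -0.147]
scene wedge_nose 0.59 [225. 173.] [ 0.658 -0.188]
scene wedge_back 0.69 [256. 149.] [ 0.498 -0.236]
scene wedge_back 0.62 [197. 192.] [ 0.789 -0.156]
scene wedge_back 0.31 [266. 162.] [ 0.495 -0.16 ]
{'t': 0.7, 'q': array([ 1.04 ,  0.527,  1.433, -0.   ,  1.181, -0.179]), 'qd': array([-0.001, -0.001, -0.002,  0.002,  0.001,  0.002]), 'tau': array([  0.001, -44.217, -17.838,  -0.   ,   0.001,   0.   ]), 'tcp_pos': array([0.215, 0.587, 0.231]), 'tool_rot': array([0.175, 0.985, 0.   , 0.   ]), 'force': array([-0.899,  0.635, -0.168]), 'ft_torque': array([-0.013, -0.061,  0.005]), 'gripper_force': 0.0, 'finger_gap': 0.9991718239140488}
```

View pics/t0.png

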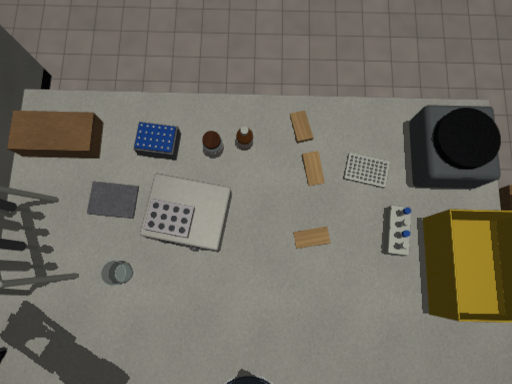

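View pics/s0.png

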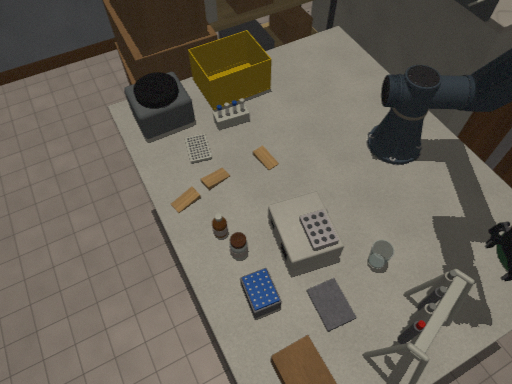

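The top view shows the heater at about (187,212) px, with its block to the lower left. The wedge meant is at (311,238), nearest the base, with its nose to the left. The two look-alikes are at (301,126) and (313,168). I'll refine the poses by fitting silhouettes.

```bash
cat > fit.py <<'E'
from h import *
from scipy.optimize import minimize
def proj(cam,P):
    c=manip.get_calibration(cam);f=192/np.tan(np.radians(c["fov_y"])/2);E=np.array(c["extrinsics"])
    q=(P-E[:3,3])@E[:3,:3];return np.c_[q[:,0]/q[:,2]*f+c["cx"],q[:,1]/q[:,2]*f+c["cy"]]
W=np.array([[x,y,z] for x in(-.025,.025) for y,zt in((-.05,.02),(.05,.004)) for z in(0,zt)])
H=np.array([[x,y,z] for x in(-.09,.09) for y in(-.11,.11) for z in(.018,.1)])
def fit(V,obs,p0):
    def cost(p):
        c,s=np.cos(p[2]),np.sin(p[2]);P=V@np.array([[c,s,0],[-s,c,0],[0,0,1]])+[p[0],p[1],0];t=0
        for cam,m in obs:
            h=cv2.convexHull(proj(cam,P).astype(np.float32))[:,0];S=4
            im=np.zeros((384*S,512*S),np.uint8);cv2.fillConvexPoly(im,np.round((h+.5)*S-.5).astype(np.int32),1)
            im=cv2.resize(im.astype(np.float32),(512,384),interpolation=cv2.INTER_AREA);t+=np.abs(im-m).sum()/m.sum()
        return t
    best=min((minimize(cost,[p0[0],p0[1],p0[2]+d],method="Nelder-Mead",options=dict(initial_simplex=np.array([p0[0],p0[1],p0[2]+d])+np.array([[0,0,0],[.015,0,0],[0,.015,0],[0,0,.15]]),xatol=1e-4)) for d in(-.08,.08)),key=lambda r:r.fun)
    return best.x,best.fun
def mask(cam,q,px):
    return min(manip.masks_of(cam,q),key=lambda r:np.hypot(*(np.array(r["position"])-px)))["pixels"].astype(np.float32)
E
python3 - <<'E'
from fit import *
for q,V,p0,pt,ps in(("heater",H,(.548,.185,-.17),(187,212),(305,232)),("wedge",W,(.485,-.172,0),(311,238),(265,158))):
    mt,ms=mask("top",q,pt),mask("scene",q,ps)
    for o in([("top",mt)],[("scene",ms)],[("top",mt),("scene",ms)]): print(q,*fit(V,o,p0))
E
```

```text
Traceback (most recent call last):
  File "fit.py", line 19, in mask
    return min(manip.masks_of(cam,q),key=lambda r:np.hypot(*(np.array(r["position"])-px)))["pixels"].astype(np.float32)
           ~~~^^^^^^^^^^^^^^^^^^^^^^^^^^^^^^^^^^^^^^^^^^^^^^^^^^^^^^^^^^^^^^^^^^^^^^^^^^^^
ValueError: min() iterable argument is empty
```

```bash
python3 - <<'E'
from fit import *
for q,V,p0,pt,ps in(("heater",H,(.548,.185,-.17),(187,212),(305,232)),("wedge",W,(.485,-.172,0),(311,238),(265,158))):
    obs=[]
    for cam,px in(("top",pt),("scene",ps)):
        for k in range(3):
            try: manip.snapshot(cam);obs.append((cam,mask(cam,q,px)));break
            except ValueError: pass
    for o in [[x] for x in obs]+[obs]: print(q,o[0][0],len(o),o[0][1].sum(),*fit(V,o,p0))
E
```

```text
heater top 1 5389.0 [ 0.54655018  0.18591081 -0.17103784] 0.02539896033704281
heater scene 1 4070.0 [ 0.54814121  0.18661068 -0.17971161] 0.03363022208213806
heater top 2 5389.0 [ 0.54687746  0.18580957 -0.16842274] 0.060613129287958145
wedge top 1 611.0 [ 0.4915831  -0.17527116  0.17737466] 0.05585106462240219
wedge scene 1 331.0 [ 0.491404   -0.17501406  0.17551858] 0.05834592133760452
wedge top 2 611.0 [ 0.49162544 -0.17556984  0.18064463] 0.116431325674057
```

```bash
cat >> h.py <<'E'
def plan(*wps):
    """world waypoints (x,y,z,tool-y angle deg) -> row numbers from the present pose"""
    from scipy.spatial.transform import Rotation as R
    s=manip.sense();M=R.from_quat(s["tool_rot"]).as_matrix();p=s["tcp_pos"];a=np.degrees(np.arctan2(M[1,1],M[0,1]))
    print("t",round(s["t"],2),"tcp",np.round(p,4),"yang",round(a,1),"F",np.round(s["force"],1),"gap",round(s["finger_gap"],2))
    for w in wps: print(w,"->",np.round(1000*M.T@(np.array(w[:3])-p),1),"turn",round(-((w[3]-a+180)%360-180),1))
E
python3 -c "
from h import *
plan((.45,.3,.23,0),(.448,-.194,.15,-80),(.448,-.194,.03,-80))"
```

```text
t 1.15 tcp [0.2153 0.5867 0.2313] yang 69.8 F [-0.5  0.7 -0.4] gap 1.0
(0.45, 0.3, 0.23, 0) -> [-319.1 -188.3    1.3] turn 69.8
(0.448, -0.194, 0.15, -80) -> [-487.4 -652.7   81.3] turn 149.8
(0.448, -0.194, 0.03, -80) -> [-487.4 -652.7  201.3] turn 149.8
```

Emit:
step_arm:
  targets: "-40 -24 0 8;-80 -48 0 16;-120 -71 0 24;-160 -95 0 32;-200 -119 0 40;-240 -143 0 48;-280 -167 0 56;-319 -190 0 64;-340 -230 0 70;-358 -275 0 78;-373 -320 0 86;-390 -365 0 94"
  gripper: 0.4

```text
t: 2.35
tcp_pos: [0.4554, 0.1079, 0.2315]
tool_rot: [0.841, 0.541, 0.0, 0.0]
force: [1.1, -0.7, 0.4]
finger_gap: 0.601
gripper_force: 0.0
```

```bash
python3 -c "
from h import *
plan((.448,-.194,.15,-80),(.448,-.194,.03,-80))"
```

```text
t 2.35 tcp [0.4554 0.1079 0.2315] yang -24.5 F [ 1.1 -0.7  0.4] gap 0.6
(0.448, -0.194, 0.15, -80) -> [-277.9  118.2   81.5] turn 55.5
(0.448, -0.194, 0.03, -80) -> [-277.9  118.2  201.5] turn 55.5
```

Emit:
step_arm:
  targets: "-40 17 12 8;-80 34 24 16;-120 51 36 24;-160 68 48 32;-200 85 60 40;-240 102 72 48;-278 118 81 55.5;-278 118 125 55.5;-278 118 170 55.5;-278 118 201 55.5;-278 118 208 55.5;-278 118 208 55.5"

```text
t: 3.55
tcp_pos: [0.4493, -0.1921, 0.0226]
tool_rot: [0.996, 0.09, -0.001, -0.001]
force: [0.5, -0.2, 0.5]
finger_gap: 0.601
gripper_force: 0.0
```

```bash
python3 -c "
from h import *
plan((.448,-.194,.004,-80))
save('top','t1.png');im=save('scene','s1.png');cv2.imwrite('pics/c1.png',cv2.resize(im[90:240,190:350,::-1],None,fx=4,fy=4))"
```

```text
t 3.55 tcp [ 0.4493 -0.1921  0.0226] yang -79.7 F [ 0.5 -0.2  0.5] gap 0.6
(0.448, -0.194, 0.004, -80) -> [-1.6  1.7 18.6] turn 0.3
```

View pics/c1.png

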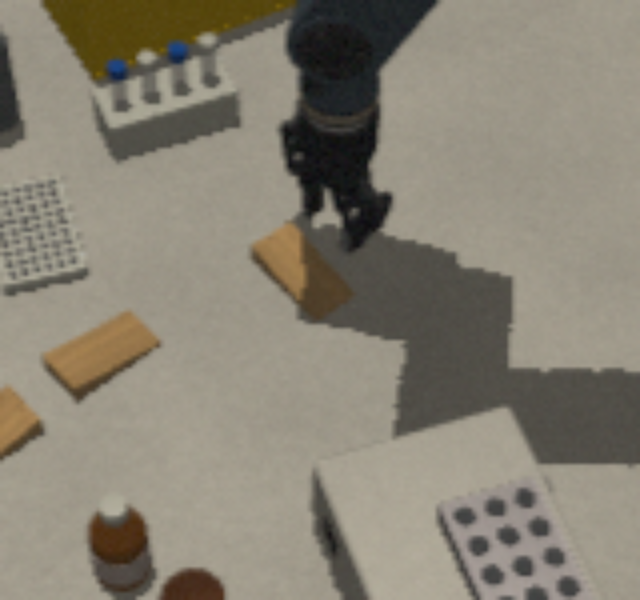

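The fingers stand beside the wedge on its robot side, and its nose points towards the heater. Next I lower gently until I feel the bench.

Emit:
step_arm:
  targets: "0 0 6 0;0 0 12 0;0 0 16 0;0 0 18 0;0 0 20 0;0 0 20 0"

```text
t: 4.25
tcp_pos: [0.4494, -0.1922, 0.0031]
tool_rot: [0.996, 0.09, -0.0, -0.0]
force: [0.8, 0.2, -0.2]
finger_gap: 0.602
gripper_force: 0.0
```

Emit:
step_arm:
  targets: "0 0 1 0;0 0 2 0;0 0 3 0;0 0 3 0"

```text
t: 4.65
tcp_pos: [0.4495, -0.1922, 0.0002]
tool_rot: [0.996, 0.09, -0.0, -0.0]
force: [-0.1, -0.3, 0.4]
finger_gap: 0.596
gripper_force: 0.0
```

```bash
python3 -c "
from h import *
plan((.457,-.1922,-.002,-80),(.477,-.191,-.002,-86.6),(.497,-.189,-.002,-93.2),(.5174,-.187,-.002,-99.8))"
```

```text
t 4.65 tcp [ 4.495e-01 -1.922e-01  2.000e-04] yang -79.7 F [-0.1 -0.3  0.4] gap 0.6
(0.457, -0.1922, -0.002, -80) -> [7.4 1.3 2.2] turn 0.3
(0.477, -0.191, -0.002, -86.6) -> [27.3  3.7  2.2] turn 6.9
(0.497, -0.189, -0.002, -93.2) -> [47.3  5.3  2.2] turn 13.5
(0.5174, -0.187, -0.002, -99.8) -> [67.7  7.   2.2] turn 20.1
```

Emit:
step_arm:
  targets: "3 1 2 0;7 1 2 0;12 2 2 2;17 2 2 4;22 3 2 5;27 4 2 7;34 4 2 9;41 5 2 11;47 5 2 13.5;54 6 2 15.5;61 6 2 18;68 7 2 20"

```text
t: 5.85
tcp_pos: [0.5178, -0.1866, -0.0017]
tool_rot: [0.996, -0.085, -0.0, -0.0]
force: [-0.9, -0.3, 0.7]
finger_gap: 0.606
gripper_force: 0.4
```

Emit:
step_arm:
  targets: "-10 0 0 0;-20 0 0 0;-30 0 -40 0;-30 0 -80 0;-80 0 -100 0;-120 0 -120 0;-120 0 -120 0"
  gripper: 0.4

```text
t: 6.55
tcp_pos: [0.3919, -0.1626, 0.1195]
tool_rot: [0.996, -0.085, -0.004, -0.002]
force: [-0.4, 0.4, 0.6]
finger_gap: 0.602
gripper_force: 0.0
```

```bash
python3 - <<'E'
from fit import *
obs=[]
save("top","t2.png")
for cam in("top","scene"):
    px=proj(cam,np.array([[.555,-.182,.008]]))[0]
    for k in range(3):
        try: manip.snapshot(cam);obs.append((cam,mask(cam,"wedge",px)));break
        except ValueError: pass
for o in [[x] for x in obs]+[obs]: print(o[0][0],len(o),o[0][1].sum(),*fit(W,o,(.555,-.182,-.17)))
plan()
E
```

```text
top 1 604.0 [ 0.55678308 -0.18250899 -0.20101172] 0.06301738321781158
scene 1 298.0 [ 0.55709363 -0.18023796 -0.19306099] 0.12059563398361206
top 2 604.0 [ 0.55679727 -0.18198936 -0.18352773] 0.18560129404067993
t 6.8 tcp [ 0.4002 -0.1674  0.118 ] yang -99.7 F [-0.7  0.1 -0.5] gap 0.6
```

View pics/t2.png

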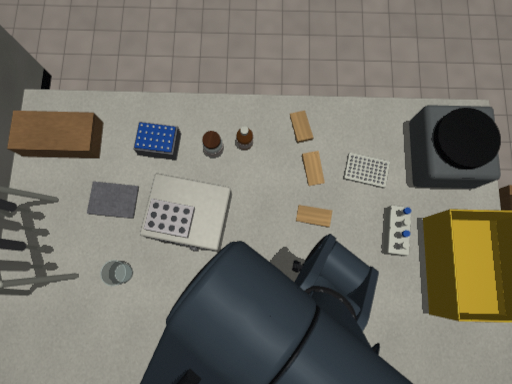

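```bash
python3 -c "
from h import *
plan((.543,-.258,.10,-9.8),(.543,-.258,.006,-9.8))"
```

```text
t 6.8 tcp [ 0.4002 -0.1674  0.118 ] yang -99.7 F [-0.7  0.1 -0.5] gap 0.6
(0.543, -0.258, 0.1, -9.8) -> [156.   65.4  18.2] turn -89.9
(0.543, -0.258, 0.006, -9.8) -> [155.9  65.3 112.2] turn -89.9
```

Emit:
step_arm:
  targets: "16 20 4 -8;32 40 8 -16;48 60 10 -24;64 65 12 -32;80 65 14 -40;96 65 16 -48;112 65 18 -56;128 65 18 -64;144 65 18 -72;156 65 18 -80;156 65 60 -90;156 65 90 -90"
  gripper: 0.8

```text
t: 8.0
tcp_pos: [0.5436, -0.2572, 0.0263]
tool_rot: [0.763, 0.647, 0.0, 0.0]
force: [0.3, 0.3, -0.3]
finger_gap: 0.2
gripper_force: 0.0
```

```bash
python3 -c "
from h import *
f=np.array([.601,.0855]);h=np.array([.170,.985])
W=[(.543,-.258,.006,-9.8)]
for d in(-160,-100,-40,-20,0,5,10,20,30):
  q=f+(d-111)/1000*h;W.append((q[0],q[1],.006,-9.8))
plan(*W)"
```

```text
t 8.0 tcp [ 0.5436 -0.2572  0.0263] yang -9.4 F [ 0.3  0.3 -0.3] gap 0.2
(0.543, -0.258, 0.006, -9.8) -> [-0.9 -0.5 20.3] turn 0.4
(np.float64(0.5549299999999999), np.float64(-0.181435), 0.006, -9.8) -> [76.6 -1.2 20.2] turn 0.4
(np.float64(0.56513), np.float64(-0.12233499999999999), 0.006, -9.8) -> [136.6  -0.8  20.2] turn 0.4
(np.float64(0.57533), np.float64(-0.063235), 0.006, -9.8) -> [196.5  -0.4  20.2] turn 0.4
(np.float64(0.57873), np.float64(-0.043535000000000004), 0.006, -9.8) -> [216.5  -0.3  20.2] turn 0.4
(np.float64(0.5821299999999999), np.float64(-0.023834999999999995), 0.006, -9.8) -> [ 2.365e+02 -2.000e-01  2.020e+01] turn 0.4
(np.float64(0.5829799999999999), np.float64(-0.018909999999999982), 0.006, -9.8) -> [ 2.415e+02 -1.000e-01  2.020e+01] turn 0.4
(np.float64(0.58383), np.float64(-0.013984999999999997), 0.006, -9.8) -> [ 2.465e+02 -1.000e-01  2.020e+01] turn 0.4
(np.float64(0.58553), np.float64(-0.004134999999999986), 0.006, -9.8) -> [256.5  -0.   20.2] turn 0.4
(np.float64(0.58723), np.float64(0.005715000000000012), 0.006, -9.8) -> [266.5   0.   20.2] turn 0.4
```

Emit:
step_arm:
  targets: "0 0 10 0.4;0 0 20 0.4;4 -1 20 0.4;8 -1 20 0.4;14 -1 20 0.4;22 -1 20 0.4;31 -1 20 0.4;40 -1 20 0.4;49 -1 20 0.4;58 -1 20 0.4;67 -1 20 0.4;76 -1 20 0.4"

```text
t: 9.2
tcp_pos: [0.5542, -0.1812, 0.0083]
tool_rot: [0.766, 0.642, -0.0, -0.0]
force: [0.6, -1.5, -0.8]
finger_gap: 0.201
gripper_force: 0.5
```

Emit:
step_arm:
  targets: "9 0 0 0;18 0 0 0;27 0 0 0;36 0 0 0;45 0 0 0;54 0 0 0;63 0 0 0;72 0 0 0;81 0 0 0;90 0 0 0;98 0 0 0;104 0 0 0"

```text
t: 10.4
tcp_pos: [0.5723, -0.0787, 0.0083]
tool_rot: [0.766, 0.643, -0.0, -0.0]
force: [0.3, -0.1, 0.6]
finger_gap: 0.204
gripper_force: 0.4
```

```bash
python3 - <<'E'
from fit import *
c=save("scene","s3.png");a=save("top","t3.png")
cv2.imwrite('pics/c3.png',np.vstack([cv2.resize(i[:,:,::-1],None,fx=4,fy=4) for i in (c[140:210,200:340],a[180:250,200:340])]))
f=np.array([.601,.0855]);h=np.array([.170,.985]);Q=[]
for d in(-20,0,10,20,30):
  q=f+(d-111)/1000*h;Q.append((q[0],q[1],.006,-9.8))
plan(*Q)
E
```

```text
t 10.5 tcp [ 0.5721 -0.0785  0.0082] yang -10.0 F [-0.4  0.7  1.3] gap 0.2
(np.float64(0.57873), np.float64(-0.043535000000000004), 0.006, -9.8) -> [35.6  0.4  2.2] turn -0.2
(np.float64(0.5821299999999999), np.float64(-0.023834999999999995), 0.006, -9.8) -> [55.6  0.3  2.2] turn -0.2
(np.float64(0.58383), np.float64(-0.013984999999999997), 0.006, -9.8) -> [65.6  0.3  2.2] turn -0.2
(np.float64(0.58553), np.float64(-0.004134999999999986), 0.006, -9.8) -> [75.6  0.3  2.2] turn -0.2
(np.float64(0.58723), np.float64(0.005715000000000012), 0.006, -9.8) -> [85.6  0.2  2.2] turn -0.2
```

View pics/c3.png

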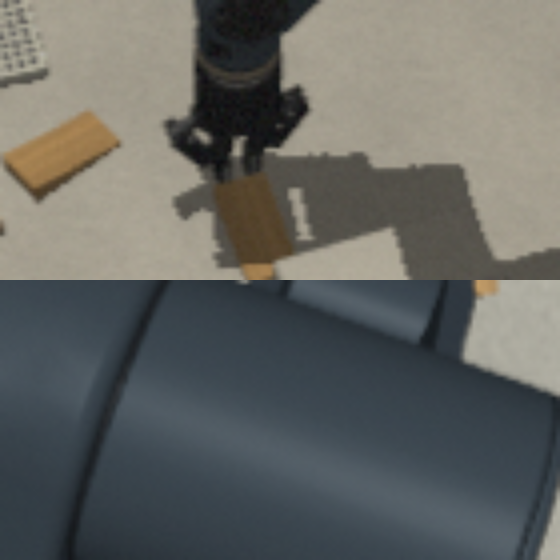

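In the scene crop the wedge lies square in front of the fingertips, pointing at the heater's near corner. I'll carry on slowly.

Emit:
step_arm:
  targets: "6 0 0 0;12 0 0 0;18 0 0 0;24 0 0 0;30 0 0 0;36 0 0 0;41 0 0 0;46 0 0 0;50 0 0 0;53 0 0 0;55 0 0 0;55 0 0 0"

```text
t: 11.7
tcp_pos: [0.5819, -0.0252, 0.0083]
tool_rot: [0.766, 0.642, 0.0, -0.0]
force: [0.0, -0.7, -0.6]
finger_gap: 0.196
gripper_force: 0.0
```

Emit:
step_arm:
  targets: "1 0 0 0;2 0 0 0;3 0 0 0;3 0 0 0"

```text
t: 12.1
tcp_pos: [0.5824, -0.0225, 0.0083]
tool_rot: [0.766, 0.642, 0.0, 0.0]
force: [-0.0, -0.7, -0.5]
finger_gap: 0.198
gripper_force: 0.1
```

Emit:
step_arm:
  targets: "1 0 0 0;2 0 0 0;3 0 0 0;3 0 0 0"

```text
t: 12.5
tcp_pos: [0.5829, -0.0194, 0.0083]
tool_rot: [0.766, 0.642, 0.0, 0.0]
force: [-0.3, 0.6, 0.0]
finger_gap: 0.203
gripper_force: 0.1
```

Emit:
step_arm:
  targets: "1 0 0 0;2 0 0 0;2 0 0 0"

```text
t: 12.8
tcp_pos: [0.5832, -0.0174, 0.0083]
tool_rot: [0.766, 0.642, 0.0, -0.0]
force: [-0.1, 0.2, 0.2]
finger_gap: 0.201
gripper_force: 0.1
```

Emit:
step_arm:
  targets: "1 0 0 0;2 0 0 0;2 0 0 0"

```text
t: 13.1
tcp_pos: [0.5836, -0.0154, 0.0083]
tool_rot: [0.766, 0.642, 0.0, -0.0]
force: [-0.1, -0.7, 0.5]
finger_gap: 0.201
gripper_force: 0.1
```

Emit:
step_arm:
  targets: "1 0 0 0;2 0 0 0;2 0 0 0"

```text
t: 13.4
tcp_pos: [0.584, -0.0134, 0.0083]
tool_rot: [0.766, 0.642, 0.0, 0.0]
force: [-0.2, -0.2, 1.7]
finger_gap: 0.205
gripper_force: 0.1
```

Emit:
step_arm:
  targets: "1 0 0 0;2 0 0 0;2 0 0 0"

```text
t: 13.7
tcp_pos: [0.5843, -0.0117, 0.0083]
tool_rot: [0.766, 0.642, -0.0, 0.0]
force: [-0.3, -1.0, -0.1]
finger_gap: 0.204
gripper_force: 0.8
```

Emit:
step_arm:
  targets: "1 0 0 0;2 0 0 0;2 0 0 0"

```text
t: 14.0
tcp_pos: [0.5846, -0.0105, 0.0083]
tool_rot: [0.766, 0.643, -0.0, 0.0]
force: [-0.4, -5.2, -0.4]
finger_gap: 0.196
gripper_force: 2.6
```

Emit:
step_arm:
  targets: "-5 0 0 0;-15 0 0 0;-30 0 0 0;-45 0 -20 0;-45 0 -60 0;-45 0 -100 0;-45 0 -140 0;-45 0 -150 0"

```text
t: 14.8
tcp_pos: [0.5793, -0.0557, 0.1629]
tool_rot: [0.767, 0.642, 0.003, 0.004]
force: [0.0, 0.3, -0.2]
finger_gap: 0.205
gripper_force: 0.0
```

```bash
python3 - <<'E'
from fit import *
obs=[];c=save("scene","s4.png");cv2.imwrite('pics/c4.png',cv2.resize(c[150:290,210:370,::-1],None,fx=4,fy=4))
plan((.601,.0855,.15,-9.8),(.601,.0855,.115,-9.8),(.601,.0855,.1,-9.8))
for q,V,p0 in(("heater",H,(.547,.186,-.17)),):
    px=proj("scene",np.array([[*p0[:2],.06]]))[0]
    try: print(q,*fit(V,[("scene",mask("scene",q,px))],p0))
    except ValueError: print("none")
E
```

```text
t 14.85 tcp [ 0.579  -0.0555  0.1625] yang -10.1 F [ 0.5 -1.1  1.6] gap 0.2
(0.601, 0.0855, 0.15, -9.8) -> [142.7  -3.2  12.4] turn -0.3
(0.601, 0.0855, 0.115, -9.8) -> [142.7  -3.5  47.4] turn -0.3
(0.601, 0.0855, 0.1, -9.8) -> [142.7  -3.6  62.4] turn -0.3
heater [ 0.54860803  0.18731173 -0.18273584] 0.035574570298194885
```

View pics/c4.png

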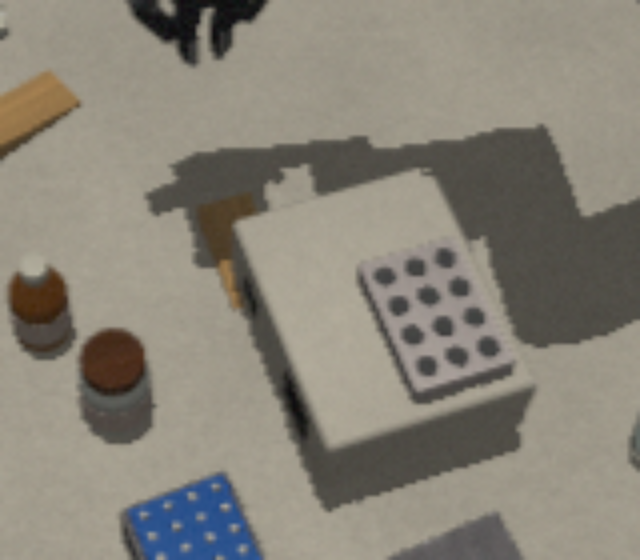

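The wedge sits under the heater's near corner at about (230,225) px in the crop, and the heater hasn't moved. Next is the press.

Emit:
step_arm:
  targets: "20 0 0 0;45 -1 2 0;70 -2 5 0;95 -3 8 0;120 -3 12 0;140 -3 20 0;142 -3 32 0;142 -3 44 0;142 -3 50 0;142 -3 54 0;142 -3 54 0"
  gripper: 1

```text
t: 16.0
tcp_pos: [0.5981, 0.0854, 0.1034]
tool_rot: [0.767, 0.642, -0.001, -0.001]
force: [0.6, -0.4, 0.1]
finger_gap: -0.003
gripper_force: 0.0
```

Emit:
step_arm:
  targets: "0 0 2 0;0 0 4 0;0 0 6 0;0 0 7 0;0 0 7 0"

```text
t: 16.5
tcp_pos: [0.5992, 0.086, 0.0999]
tool_rot: [0.766, 0.643, 0.001, 0.001]
force: [-2.1, -0.9, 12.8]
finger_gap: 0.0
gripper_force: 5.9
```

Emit:
step_arm:
  targets: "0 0 1 0;0 0 1 0"

```text
t: 16.7
tcp_pos: [0.5993, 0.0859, 0.0997]
tool_rot: [0.766, 0.643, 0.001, 0.001]
force: [-4.1, -1.4, 16.1]
finger_gap: 0.001
gripper_force: 8.3
```

Emit:
step_arm:
  targets: "0 0 0 0;0 0 0 0;0 0 0 0;0 0 0 0;0 0 0 0;0 0 0 0;0 0 0 0;0 0 0 0;0 0 0 0;0 0 0 0"

```text
t: 17.7
tcp_pos: [0.5993, 0.0859, 0.0997]
tool_rot: [0.766, 0.643, 0.001, 0.001]
force: [-3.7, -1.4, 16.2]
finger_gap: 0.004
gripper_force: 8.2
```

```bash
python3 - <<'E'
from fit import *
c=save("scene","s5.png");cv2.imwrite('pics/c5.png',cv2.resize(c[150:290,210:370,::-1],None,fx=4,fy=4))
plan((.601,.0855,.1,-9.8))
E
```

```text
t 17.75 tcp [0.5992 0.0859 0.0997] yang -10.0 F [-4.4 -1.3 16.4] gap 0.0
(0.601, 0.0855, 0.1, -9.8) -> [-0.1  1.8 -0.3] turn -0.2
```

View pics/c5.png

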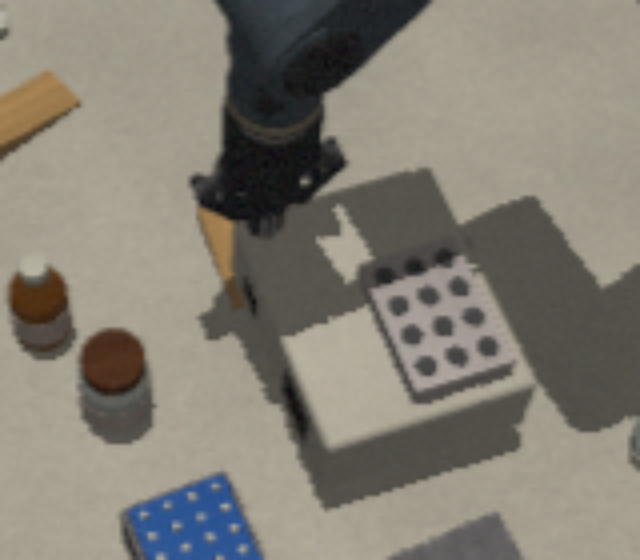

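The fingertips press on the corner with a steady 16 N. The corner stays at 99.7 mm, the heater is level and the wedge is still in place, so I'm handing it in.

```bash
python3 -c "
from station import manip
print(manip.sign_off())"
```

```text
the job is handed in; nothing more can be done
None
```

I pushed the wedge in under the short foot and handed the job in while holding a steady 16 N press; the corner stayed at 99.7 mm with no rocking, but the sign-off gave no verdict.

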